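# Start a rinse under the push-latch flap

### The job

Start a rinse on the sampler unit with the blue flap: press the blue flap so that it pops open, press the green button under it all the way down, then push the flap down again and press it until it latches shut, flush with the unit. Only touch and press: pick nothing up, leave the unit with the dark red flap alone and shut, and do not shift the bottles and other things standing about.

Things in the scene. Friction and masses are not known exactly. Their poses are not given: they have to be found in the camera images.
- rinse: the unit with the blue flap and blue front: white bench unit, 165 mm deep (x) x 132 wide (y) x 98 high, fixed; origin: centre of its underside; its x points from its coloured front to its back, where the flap's hinge is. Its top is the flap, 125 long x 101 wide x 8 mm thick, outer face 100 mm above the bench, in a rim 98 mm high; under it a well with one button
- rinse_flap (a joint): hinge of the blue flap, rad: 0 latched shut, level; -0.055 to -0.07 pressed fully in; 1.5 open, nearly upright. Push-push latch: pressed fully in from shut and let go, it springs open to 1.5 in about 1 s (get the finger out of its way); swung down, pressed fully in and let go, it comes up to 0 and stays latched; if not fully in, it springs open again
- rinse_flap_press (a point): where the blue flap is pressed: small white pad on its outer face, on its centre line, 100 mm from the hinge line, 25 mm from the free edge; moves with the flap; fully in is 6 to 7 mm down here, to a firm stop; the spring pushes up with about 3 N here when shut, 1 N when open
- rinse_flap_hinge (a point): middle of the blue flap's hinge line (along the unit's y, at its back, 96 mm above the bench, in the flap's mid-plane). Open, the flap's outer face looks away from the unit's front (to its +x): to shut it, push that face near the free edge from behind, forward and down
- rinse_button_top (a point): centre of the top of the green push button (26 mm across) in the well under the blue flap, 77 mm in front of the hinge line; top 78 mm above the bench, 20 mm below the rim; the well is 101 mm across and reaches 24 mm in front of the button's centre
- rinse_button (a joint): travel of the green button, m: 0 up, 0.006 fully down, springs back; fully down takes 5 N
- drain: the unit with the dark red flap and dark red front: white bench unit, 165 mm deep (x) x 132 wide (y) x 98 high, fixed; origin: centre of its underside; its x points from its coloured front to its back, where the flap's hinge is. Its top is the flap, 125 long x 101 wide x 8 mm thick, outer face 100 mm above the bench, in a rim 98 mm high; under it a well with one button
- drain_flap (a joint): hinge of the dark red flap, rad, 0 latched shut: the same mechanism as the blue flap's
- drain_flap_press (a point): where the dark red flap is pressed: small white pad on its outer face, on its centre line, 100 mm from the hinge line, 25 mm from the free edge; moves with the flap; fully in is 6 to 7 mm down here, to a firm stop; the spring pushes up with about 3 N here when shut, 1 N when open
- sample_bottle: clear glass bottle with a blue cap, 52 mm across, 115 mm high, loose, between the two units; bystander; origin: centre of its underside
- jar: low white plastic jar, 60 mm across, 55 mm high, loose; bystander; origin: centre of its underside
- amber_bottle: amber glass bottle with a black cap, 60 mm across, 120 mm high, loose; bystander; origin: centre of its underside
- beaker: glass beaker, 70 mm across, 85 mm high, loose; bystander; origin: centre of its underside
- collar: brass ring, 56 mm across, 14 mm high, loose; bystander; origin: centre of its underside
- dish: white ceramic dish, 90 mm across, 16 mm high, loose; bystander; origin: centre of its underside

How it is judged:
On the way, in this order (a step that is already met when the one before it is completed fails the run):
1. the blue flap has been pressed in (value of joint rinse_flap below -0.04 rad).
2. the blue flap has popped wide open, the green button not yet pressed (value of joint rinse_flap above 1.1 rad and value of joint rinse_button below 0.002 m), for 0.1 s.
3. the green button is pressed down with the flap open (value of joint rinse_button above 0.0045 m and value of joint rinse_flap above 0.8 rad).
4. the blue flap is pressed in again (value of joint rinse_flap below -0.04 rad).
5. the blue flap is latched shut (value of joint rinse_flap between -0.03 and 0.03 rad), for 0.3 s.
At the end, for the whole second after the job is handed in: The blue flap is latched shut, level within 0.03 rad (about 3 mm at its front edge), and at rest; the green button is back up; the dark red flap is shut; every loose thing stands within 20 mm of where it was, at rest (all of step 5 and velocity of joint rinse_flap below 0.05 rad/s and value of joint rinse_button below 0.002 m and value of joint drain_flap between -0.03 and 0.03 rad and distance of each of sample_bottle, jar, amber_bottle, beaker, collar, dish from where it was at the start of the episode below 0.02 m and linear speed of each of sample_bottle, jar, amber_bottle, beaker, collar, dish below 0.02 m/s); the robot touches nothing.
It fails at once if the dark red flap is opened or pressed in (value of joint drain_flap above 0.1 rad or value of joint drain_flap below -0.035 rad).
It fails at once if a bottle or other loose thing is lifted, carried, knocked over or shifted by more than 20 mm (distance of any of sample_bottle, jar, amber_bottle, beaker, collar, dish from where it was at the start of the episode above 0.02 m or angle between any of sample_bottle, jar, amber_bottle, beaker, collar, dish's own z axis and vertical above 0.4 rad).
It also fails if it takes over 54 s, if anything falls off the work surface, if the arm or the gripper's body presses on something with over 40 N, if the wrist force passes 120 N, or if a joint passes its speed limit or range.

### The arm

A 6-joint arm with a two-finger parallel gripper is mounted at the origin on the work surface. World frame = base frame: x ahead of the robot, y to its left, z up, the work surface at z = 0. Lengths are in m, angles in rad, forces in N, time in s.
With the tool pointing down it reaches from about 0.375 to 0.9 m from the base axis. Payload 3.1 kg.
Tool frame: the origin (TCP) lies at the very end of the fingers, on their centre line; the grasp point (between the pads) lies 19 mm behind it; y points along the fingers, x is the direction in which the jaws open and shut, and the axes are right-handed (so a half turn about y gives the same grasp; the last joint's range is limited). The gripper opens to 87 mm and grips with 3 to 60 N. Pads are 19 mm wide; open, the fingers measure 117 mm over their backs; the gripper's body (75 mm by 190 mm) begins 51 mm behind the grasp point.
Start: joints at [-1.383, 0.527, 1.433, -0, 1.181, -0.178], TCP at [0.224, -0.583, 0.191] pointing down, gripper open.
Joint ranges: [-3.08, 3.08], [-0.75, 2.2], [0.22, 2.44], [-1.43, 4.57], [0, 2.65], [-2.85, 2.85]. Speed limits (rad/s): [2.79, 2.79, 3.14, 3.14, 3.14, 3.14].

### API

Orientations are given as a unit quaternion [x, y, z, w].
In Python, from rig import robot gives the robot as it stands.
- The arm moves only by the shell command python3 -m creep 'ROWS' [FORCE]. ROWS is JSON, a list of rows, each a list of 3 entries, a list of its own where there are three numbers: the shift along the tool's x, y, z in mm, then the turn about the tool's y in rad, then the opening, from 0 (shut) to 1 (fully open). A call has 1 to 8 rows; each row shifts and turns the commanded pose from where the row before left it, along the tool's axes as they then stand; what a row does not reach is not made up. A row lasts 1/10 s, in which the tool goes at most 50 mm and 8.59 degrees, less where a joint would pass 70% of its speed; a pose out of reach is approached as far as the arm can. A call with a gripper value outside its range is refused whole. The fingers move at their own pace and stop on an object; FORCE is the grip in N (left out, the last holds). Time passes only in rows, so rows that do not move let the fingers close. It gives the time, the measured TCP pose, the force and the opening at its end, in the units of the state.
- robot.get_obs(): the state, without advancing time (a new reading comes with each control period).
- robot.camera(name): name is "scene" or "top"; returns a dict with "pixels" (480x640x3 uint8, red, green, blue), "fx", "fy", "cx", "cy" (pixels), "position" and "rotation" of the camera in the world. Camera axes: x right, y up, looking along -z (the intrinsics and any distortion apply to the point x, -y, -z); pixel columns grow to the right and rows downward; lengths in m; the calibration is good to about 2 mm. A picture is of the moment at which its call begins. There is no depth.
- robot.hand_in(): hands the job in, once; it reports no verdict.
The state is a dict: "time": time; "q": joint angles; "joint_velocities": joint speeds; "joint_torque": joint torques, N m; "position": TCP position; "tool_rot": TCP orientation; "ft_force": force on the tool from outside, world axes, zero at the start; "moment": the same for the moment, N m; "grip_width": finger opening in m.
Only numpy, scipy, OpenCV 4.12 (cv2) and the standard library are available. Lean on these libraries where they do the work, as an engineer would, in place of code of your own. Each camera call takes 0.05 s, during which the arm holds its last target.

## Working session

There is one attempt and no reset: what is moved stays moved. The work goes in short steps, Python scripts to look and compute and a shell command to move; the robot and the scene stay as the last step left them, time stands still between calls to the robot, and variables do not carry over. Pictures are saved under pics/ and viewed, and the job is handed in when it is done.

```bash
ls; mkdir -p pics; python3 - <<'E'
from rig import robot
import cv2
o=robot.get_obs()
for k,v in o.items(): print(k,v)
for n in("scene","top"):
    c=robot.camera(n); cv2.imwrite(f"pics/{n}0.png",c["pixels"][:,:,::-1])
    print(n,{k:v for k,v in c.items() if k!="pixels"})
E
```

```text
pics
time 0.0
q [-1.38251256e+00  5.28438151e-01  1.43390045e+00 -2.17794182e-05
  1.18137686e+00 -1.78540055e-01]
joint_velocities [-0.00022985  0.00101934 -0.001056    0.00117245 -0.00054292  0.00041374]
joint_torque [ 1.14315571e-03 -4.40041852e+01 -1.76590669e+01  6.34805532e-02
  5.80442918e-02 -1.44177684e-04]
position [ 0.22400465 -0.58262909  0.1899895 ]
tool_rot [-0.58228451  0.40095656 -0.39987998  0.5833306 ]
ft_force [ 0.01206716 -0.32989179  0.6045123 ]
moment [ 0.03185322  0.03820463 -0.02776969]
grip_width 0.08712025137860037
scene {'fx': 475.613868274031, 'fy': 475.613868274031, 'cx': 316.77615178951373, 'cy': 250.57042114325873, 'position': array([ 1.13144908, -0.19435492,  1.06813604]), 'rotation': array([0.21712234, 0.15615187, 0.56384498, 0.78137912])}
top {'fx': 446.4763583054404, 'fy': 446.4763583054404, 'cx': 319.6295513702986, 'cy': 236.767592695461, 'position': array([ 0.33680746, -0.01311705,  1.13018333]), 'rotation': array([ 0.08834606, -0.07932643, -0.66522293,  0.73714364])}
```

View pics/scene0.png

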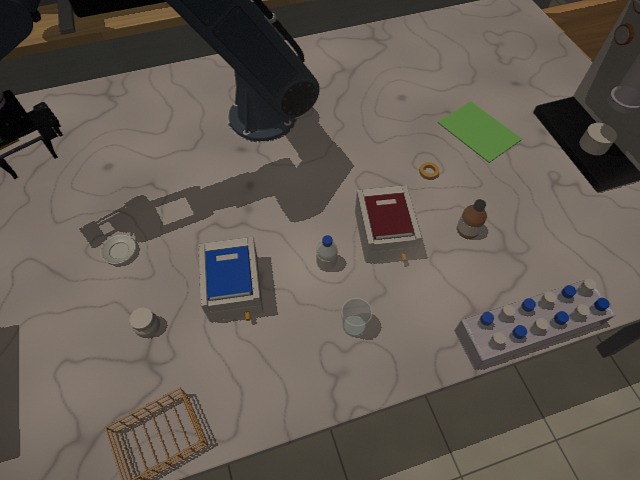

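View pics/top0.png

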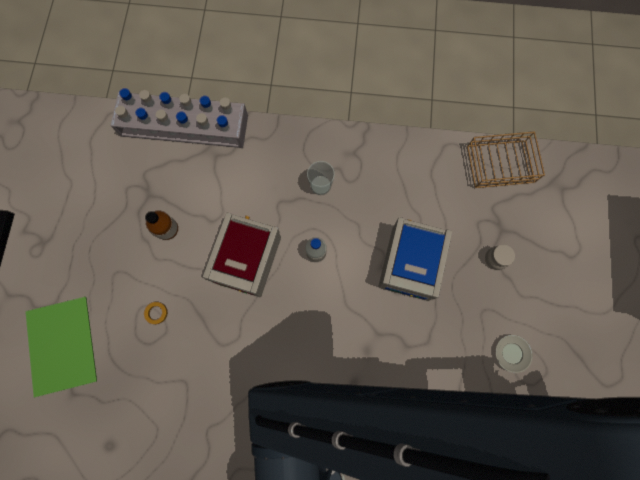

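The scene view has the blue unit at about (229,272) and the red one at (390,215). In the top view they are at about (420,255) and (243,252). The blue flap's white pad is at (416,269) in the top view, on the side towards the robot. Next I'll measure these.

```bash
cat > h.py <<'E'
import numpy as np, cv2
from scipy.spatial.transform import Rotation as R
def ray(c,u,v):
    d=np.array([(u-c["cx"])/c["fx"],-(v-c["cy"])/c["fy"],-1.0])
    return np.array(c["position"]),R.from_quat(c["rotation"]).apply(d)
def onz(c,u,v,z):
    p,d=ray(c,u,v); return p+d*(z-p[2])/d[2]
def proj(c,P):
    q=R.from_quat(c["rotation"]).inv().apply(np.array(P)-c["position"])
    return np.array([c["cx"]-c["fx"]*q[0]/q[2],c["cy"]+c["fy"]*q[1]/q[2]])
E
python3 - <<'E'
from h import *
from rig import robot
for n,box in(("top",(380,210,460,310)),("scene",(190,230,270,330))):
    c=robot.camera(n);im=c["pixels"];hsv=cv2.cvtColor(im,cv2.COLOR_RGB2HSV)
    m=cv2.inRange(hsv,(105,150,60),(130,255,255));k=np.zeros_like(m);x0,y0,x1,y1=box;k[y0:y1,x0:x1]=255;m&=k
    cs,_=cv2.findContours(m,cv2.RETR_CCOMP,cv2.CHAIN_APPROX_NONE)
    cs=sorted(cs,key=cv2.contourArea)[::-1]
    for q in cs[:3]:
        r=cv2.minAreaRect(q);
        ap=cv2.boxPoints(r)
        W=np.array([onz(c,*p,.1)[:2] for p in ap])
        print(n,cv2.contourArea(q),r[0],"centre",onz(c,*r[0],.1).round(4))
        print(W.round(4).tolist(), np.linalg.norm(np.diff(W,axis=0),axis=1).round(4))
    b=im[y0:y1,x0:x1][:,:,::-1]
    cv2.imwrite(f"pics/{n}_crop.png",cv2.resize(b,None,fx=6,fy=6,interpolation=cv2.INTER_NEAREST)[:600])
E
```

```text
top 2060.5 (418.4753723144531, 254.7294921875) centre [ 0.5659 -0.2225  0.1   ]
[[0.5116, -0.1627], [0.6356, -0.183], [0.6214, -0.2838], [0.4985, -0.2609]] [0.1256 0.1018 0.1251]
top 193.0 (415.2353210449219, 269.0588073730469) centre [ 0.5311 -0.2167  0.1   ]
[[0.5245, -0.1865], [0.5462, -0.1905], [0.5377, -0.247], [0.5161, -0.2428]] [0.022  0.0572 0.022 ]
top 0.0 (409.0, 294.0) centre [ 0.4715 -0.2055  0.1   ]
[[0.4715, -0.2055], [0.4715, -0.2055], [0.4715, -0.2055], [0.4715, -0.2055]] [0. 0. 0.]
scene 1908.0 (227.05389404296875, 271.9307861328125) centre [ 0.5685 -0.2251  0.1   ]
[[0.4952, -0.2707], [0.5139, -0.164], [0.6382, -0.1817], [0.6197, -0.2823]] [0.1083 0.1256 0.1023]
scene 153.5 (226.74996948242188, 256.7499694824219) centre [ 0.5285 -0.2167  0.1   ]
[[0.5136, -0.2435], [0.5222, -0.1876], [0.5432, -0.19], [0.5346, -0.2454]] [0.0565 0.0212 0.056 ]
```

View pics/top_crop.png

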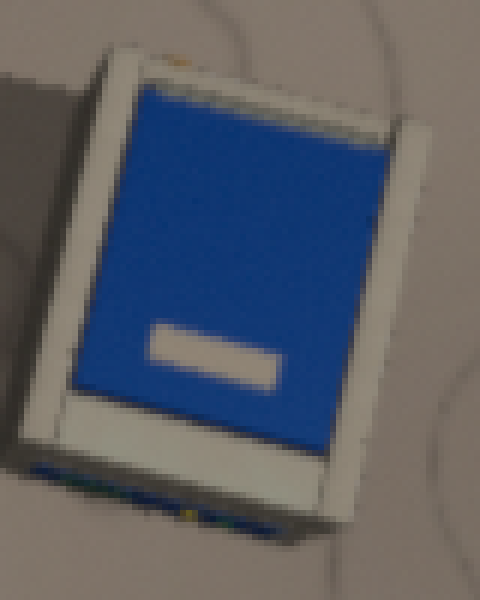

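View pics/scene_crop.png

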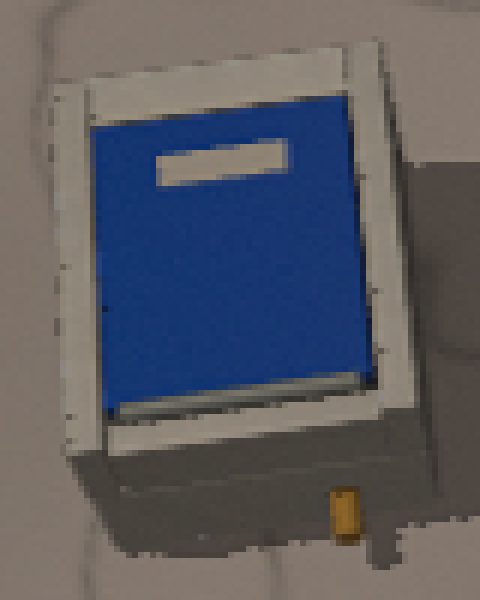

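The two views agree within about 3 mm: the pad is at (0.530, -0.217) and the flap measures 125 x 102 mm as expected. Unit x points away from the robot, with a yaw of about -0.165. I'll work out the tool-frame moves from that.

```bash
cat >> h.py <<'E'
yaw=-0.165
u=np.array([np.cos(yaw),np.sin(yaw),0]); n=np.array([-u[1],u[0],0])
pad=np.array([.530,-.2167,.1]); hinge=pad+.1*u; hinge[2]=.096
button=hinge-.077*u; button[2]=.078
def st(robot,target=None):
    o=robot.get_obs(); r=R.from_quat(o["tool_rot"]); p=np.array(o["position"])
    print("t",o["time"],"p",p.round(4),"F",np.round(o["ft_force"],1),"grip",round(o["grip_width"],4),"q",np.round(o["q"],2))
    M=r.as_matrix(); print("tool x,y,z:",M.T.round(3).tolist())
    a=np.arctan2(M[1,0],M[0,0]); b=np.arctan2(n[1],n[0]); print("yaw turn needed (world z)",(b-a+np.pi/2)%np.pi-np.pi/2,"-> about tool y sign",M[2,1])
    d=p-hinge; print("unit frame rel hinge: along",d@u*1e3,"side",d@n*1e3,"z",p[2]*1e3)
    if target is not None: print("shift tool mm",(r.inv().apply(target-p)*1e3).round(1))
E
python3 - <<'E'
from h import *
from rig import robot
t=pad.copy();t[2]=.15
print(pad,hinge,button); st(robot,t)
E
```

```text
[ 0.53   -0.2167  0.1   ] [ 0.62864184 -0.23312523  0.096     ] [ 0.55268762 -0.2204778   0.078     ]
t 0.2 p [ 0.2241 -0.5829  0.1903] F [ 0.2 -0.1 -0.6] grip 0.0872 q [-1.38  0.53  1.43  0.    1.18 -0.18]
tool x,y,z: [[0.359, -0.933, -0.001], [-0.0, 0.001, -1.0], [0.933, 0.359, 0.0]]
yaw turn needed (world z) -0.5318010391749679 -> about tool y sign -0.9999990016448665
unit frame rel hinge: along -341.61389173463573 side -411.49481572883104 z 190.3080805263019
shift tool mm [-232.1   40.7  416.9]
```

```bash
python3 -m creep '[[[0,0,0],0.133,0],[[0,0,0],0.133,0],[[0,0,0],0.133,0],[[0,0,0],0.133,0],[[0,0,0],0,0],[[0,0,0],0,0]]' 20; python3 - <<'E'
from h import *
from rig import robot
t=pad.copy();t[2]=.15
st(robot,t)
E
```

```text
time: 0.8
position: [0.2241, -0.5832, 0.1908]
tool_rot: [-0.458, 0.539, -0.539, 0.458]
ft_force: [1.0, -0.4, -0.5]
grip_width: 0.0473
t 0.8 p [ 0.2241 -0.5832  0.1908] F [ 1.  -0.4 -0.5] grip 0.0473 q [-1.38  0.53  1.43 -0.    1.18  0.35]
tool x,y,z: [[-0.162, -0.987, -0.0], [-0.0, 0.0, -1.0], [0.987, -0.162, -0.0]]
yaw turn needed (world z) -0.0025944893849620954 -> about tool y sign -0.9999998955638236
unit frame rel hinge: along -341.5100168552999 side -411.78785972889654 z 190.7591287675332
shift tool mm [-411.1   40.9  242.6]
```

```bash
python3 -m creep '[[[-37,0,22],0,0],[[-37,0,22],0,0],[[-37,0,22],0,0],[[-37,0,22],0,0],[[-37,0,22],0,0],[[-37,0,22],0,0]]' >/dev/null;  python3 -m creep '[[[-37,0,22],0,0],[[-37,0,22],0,0],[[-37,0,22],0,0],[[-37,0,22],0,0],[[-37,0,22],0,0],[[0,0,0],0,0],[[0,0,0],0,0]]'; python3 - <<'E'
from h import *
from rig import robot
t=pad.copy();t[2]=.103
st(robot,t)
E
```

```text
time: 2.1
position: [0.5301, -0.2208, 0.1908]
tool_rot: [-0.458, 0.539, -0.539, 0.458]
ft_force: [-0.8, -0.5, -0.3]
grip_width: 0.0001
t 2.1 p [ 0.5301 -0.2208  0.1908] F [-0.8 -0.5 -0.3] grip 0.0001 q [-0.59  0.46  1.56 -0.    1.12  1.14]
tool x,y,z: [[-0.16, -0.987, 0.0], [-0.0, -0.0, -1.0], [0.987, -0.16, -0.0]]
yaw turn needed (world z) -0.004161659644804416 -> about tool y sign -0.9999998413797959
unit frame rel hinge: along -99.19752643704321 side -4.018425302766894 z 190.84370290790062
shift tool mm [-4.1 87.8 -0.7]
```

```bash
python3 -m creep '[[[-4,30,-1],0,0],[[0,30,0],0,0],[[0,20,0],0,0],[[0,0,0],0,0],[[0,0,0],0,0]]'; python3 - <<'E'
from h import *
from rig import robot
for n in("top","scene"):
    c=robot.camera(n);im=c["pixels"]; x,y=proj(c,pad).astype(int)
    b=im[max(0,y-60):y+60,x-70:x+70][:,:,::-1]
    cv2.imwrite(f"pics/a_{n}.png",cv2.resize(b,None,fx=4,fy=4))
st(robot)
E
```

```text
time: 2.6
position: [0.529, -0.2188, 0.1111]
tool_rot: [-0.457, 0.54, -0.54, 0.457]
ft_force: [-0.3, 0.2, -0.2]
grip_width: 0.0004
t 2.7 p [ 0.5301 -0.219   0.1123] F [ 0.8 -0.   0. ] grip 0.0002 q [-0.59  0.56  1.64 -0.    0.94  1.15]
tool x,y,z: [[-0.165, -0.986, 0.001], [0.002, -0.002, -1.0], [0.986, -0.165, 0.002]]
yaw turn needed (world z) 0.0009817726284335748 -> about tool y sign -0.9999963050890432
unit frame rel hinge: along -99.51575076626119 side -2.2377951250045163 z 112.30103555267021
```

View pics/a_scene.png

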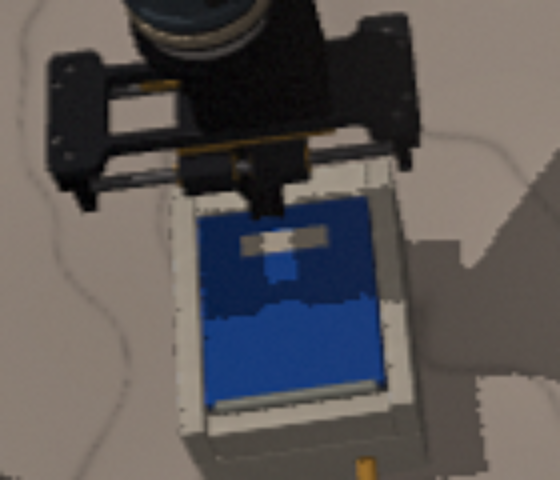

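The scene crop shows the closed fingers just above and slightly in front of the pad, near (265,215). The body's long side lies across the unit. I'll press gently now.

```bash
python3 -m creep '[[[-1,5,0],0,0],[[0,4,0],0,0],[[0,2,0],0,0],[[0,2,0],0,0],[[0,0,0],0,0],[[0,0,0],0,0]]'; python3 -m creep '[[[0,2,0],0,0],[[0,2,0],0,0],[[0,0,0],0,0],[[0,0,0],0,0]]'
```

```text
time: 3.3
position: [0.5296, -0.2166, 0.0979]
tool_rot: [-0.457, 0.54, -0.539, 0.457]
ft_force: [0.0, -0.3, -0.1]
grip_width: 0.0004
time: 3.7
position: [0.5296, -0.2166, 0.0938]
tool_rot: [-0.457, 0.54, -0.539, 0.457]
ft_force: [-0.1, -0.4, 0.5]
grip_width: 0.0004
```

```bash
cat > look.py <<'E'
import sys
from h import *
from rig import robot
ims=[]
for n in("top","scene"):
    c=robot.camera(n);im=c["pixels"]; x,y=proj(c,pad+.03*u).astype(int)
    b=im[max(0,y-60):y+60,x-65:x+65][:,:,::-1]
    ims.append(cv2.resize(b,(390,360),interpolation=cv2.INTER_CUBIC))
cv2.imwrite(f"pics/{sys.argv[1]}.png",np.hstack(ims)); st(robot)
E
python3 look.py b1
```

```text
t 3.8 p [ 0.5297 -0.2167  0.094 ] F [ 0.2  0.1 -0.6] grip 0.0004 q [-0.58  0.59  1.65  0.    0.9   1.15]
tool x,y,z: [[-0.164, -0.986, 0.0], [0.0, -0.0, -1.0], [0.986, -0.164, 0.0]]
yaw turn needed (world z) 0.00020271693010531777 -> about tool y sign -0.9999999939843387
unit frame rel hinge: along -100.31291866280702 side -0.016433861993146726 z 93.9669414936953
```

View pics/b1.png

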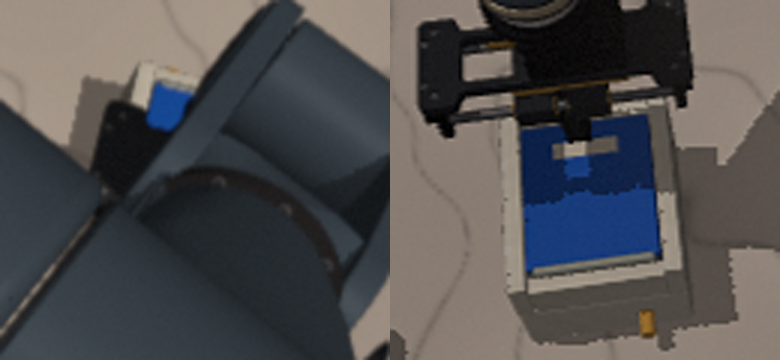

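No contact force yet, so I'll keep going in small steps.

```bash
for i in 1 2 ; do python3 -m creep '[[[0,1.5,0],0,0],[[0,0,0],0,0],[[0,0,0],0,0]]' | egrep 'pos|force'; done; python3 look.py b2
```

```text
position: [0.5296, -0.2166, 0.0924]
ft_force: [-1.0, -0.0, 0.1]
position: [0.5296, -0.2166, 0.0909]
ft_force: [0.2, -0.2, -1.1]
t 4.5 p [ 0.5297 -0.2166  0.091 ] F [-0.1 -0.6  0.9] grip 0.0003 q [-0.58  0.59  1.66  0.    0.89  1.15]
tool x,y,z: [[-0.164, -0.986, 0.0], [0.0, -0.0, -1.0], [0.986, -0.164, 0.0]]
yaw turn needed (world z) 0.00022240277727814117 -> about tool y sign -0.9999999983413066
unit frame rel hinge: along -100.3440238353551 side -0.003088648897569407 z 90.97434262281418
```

View pics/b2.png

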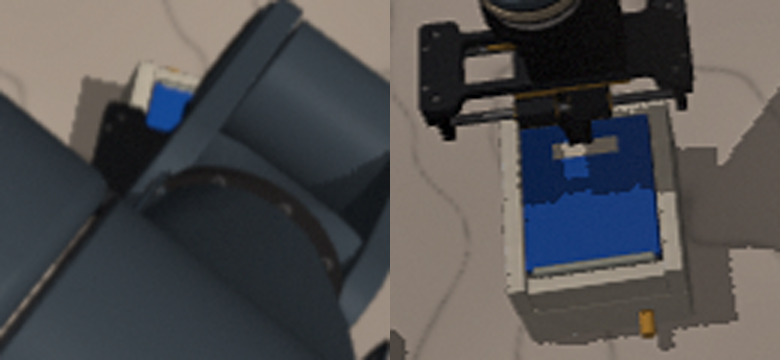

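```bash
python3 - <<'E'
from h import *
from rig import robot
c=robot.camera("scene");im=c["pixels"][:,:,::-1].copy()
p=np.array(robot.get_obs()["position"])
x0,y0=185,215
b=cv2.resize(im[y0:y0+75,x0:x0+100],None,fx=8,fy=8,interpolation=cv2.INTER_NEAREST)
b=np.clip(b.astype(int)*2,0,255).astype(np.uint8)
for P,col in((p,(0,0,255)),(pad,(0,255,0)),(hinge,(0,255,255)),(p+[0,0,.019],(255,0,255))):
    q=(proj(c,P)-[x0,y0]+.5)*8; print(P,proj(c,P)); cv2.circle(b,tuple(q.astype(int)),4,col,-1)
cv2.imwrite("pics/b3.png",b)
E
```

```text
[ 0.52965909 -0.21666563  0.09095379] [227.48041313 259.08728064]
[ 0.53   -0.2167  0.1   ] [226.88358308 257.28935124]
[ 0.62864184 -0.23312523  0.096     ] [229.78693318 296.04384451]
[ 0.52965909 -0.21666563  0.10995379] [226.17920636 255.02238335]
```

View pics/b3.png

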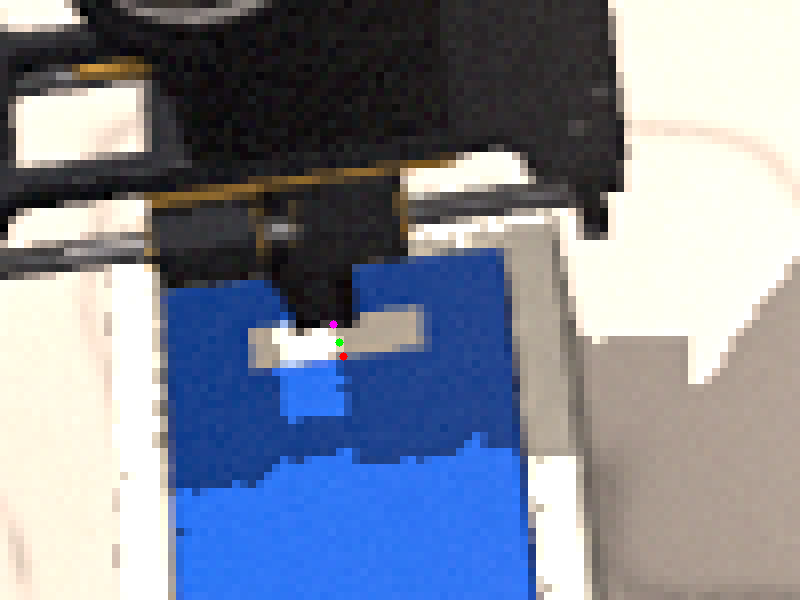

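The visible fingertip, about (322,327) in the crop, sits above where the reported TCP projects, (343,356). That fits the zero force: the tip hasn't touched yet. I'll keep lowering in small steps, watching the force.

```bash
for i in 1 2 3 4; do python3 -m creep '[[[0,1.5,0],0,0],[[0,0,0],0,0]]' | egrep 'pos|force'; done
```

```text
position: [0.5295, -0.2165, 0.0892]
ft_force: [-1.3, -0.1, 0.8]
position: [0.5295, -0.2165, 0.0877]
ft_force: [-0.8, -0.6, -0.3]
position: [0.5295, -0.2165, 0.0862]
ft_force: [-0.4, 0.7, 0.2]
position: [0.5295, -0.2166, 0.0847]
ft_force: [0.5, 0.1, 0.2]
```

```bash
cat > z.py <<'E'
import sys
from h import *
from rig import robot
c=robot.camera("scene");im=c["pixels"][:,:,::-1].copy()
p=np.array(robot.get_obs()["position"])
x0,y0=185,215
b=cv2.resize(im[y0:y0+75,x0:x0+100],None,fx=8,fy=8,interpolation=cv2.INTER_NEAREST)
b=np.clip(b.astype(int)*2,0,255).astype(np.uint8)
for P,col in((p,(0,0,255)),(pad,(0,255,0))):
    q=(proj(c,P)-[x0,y0]+.5)*8; cv2.circle(b,tuple(q.astype(int)),3,col,-1)
cv2.imwrite(f"pics/{sys.argv[1]}.png",b); st(robot)
E
python3 z.py b4
```

```text
t 5.4 p [ 0.5296 -0.2166  0.0848] F [ 0.7 -0.   0. ] grip 0.0006 q [-0.58  0.6   1.66  0.    0.88  1.15]
tool x,y,z: [[-0.164, -0.986, -0.0], [-0.0, 0.0, -1.0], [0.986, -0.164, -0.0]]
yaw turn needed (world z) 0.00016096966441292437 -> about tool y sign -0.9999999637030522
unit frame rel hinge: along -100.45037481492137 side 0.0612019531457432 z 84.82597245184573
```

View pics/b4.png

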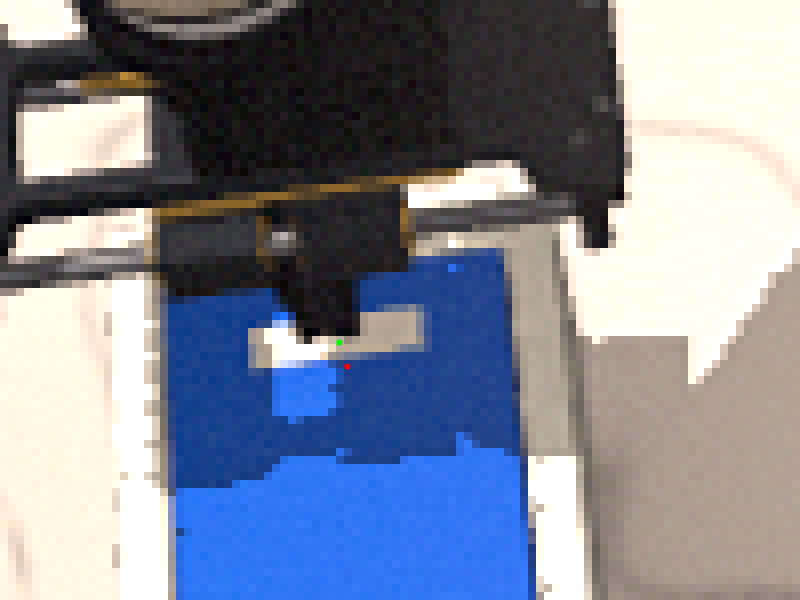

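The flap hasn't moved, and the shadow gap shows the tip still well above it, so the reported TCP lies below the visible tip. I'll carry on down until force appears.

```bash
for i in 1 2 3 4 5; do python3 -m creep '[[[0,1.5,0],0,0],[[0,0,0],0,0]]' | egrep 'pos|force'; done; python3 z.py b5
```

```text
position: [0.5295, -0.2165, 0.0833]
ft_force: [0.1, 0.3, 0.1]
position: [0.5295, -0.2166, 0.0818]
ft_force: [-0.3, -0.5, -0.1]
position: [0.5295, -0.2166, 0.0802]
ft_force: [0.4, -0.7, -0.6]
position: [0.5295, -0.2166, 0.0788]
ft_force: [0.2, -0.8, 0.6]
position: [0.5295, -0.2166, 0.0772]
ft_force: [0.6, -0.2, 0.9]
t 6.45 p [ 0.5296 -0.2166  0.0773] F [-0.1 -0.3  0.1] grip 0.0003 q [-0.58  0.61  1.67  0.    0.86  1.15]
tool x,y,z: [[-0.164, -0.986, -0.0], [-0.0, 0.0, -1.0], [0.986, -0.164, -0.0]]
yaw turn needed (world z) 0.0002299680074973054 -> about tool y sign -0.9999999677098519
unit frame rel hinge: along -100.44831035985477 side 0.04445601730254309 z 77.33422821379376
```

View pics/b5.png

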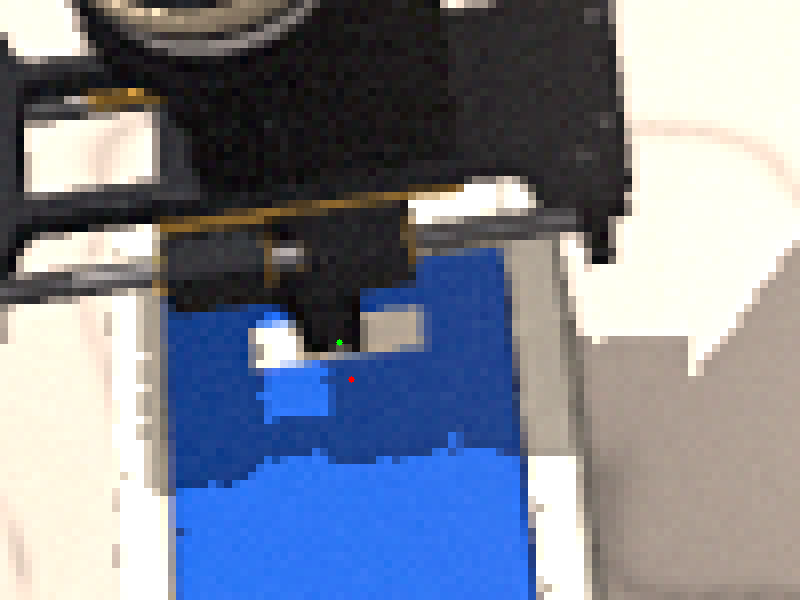

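```bash
python3 - <<'E'
import cv2
a=cv2.imread("pics/scene0.png")[70:190,0:110]; b=cv2.imread("pics/a_scene.png")
a=cv2.convertScaleAbs(cv2.resize(a,None,fx=5,fy=5,interpolation=cv2.INTER_CUBIC),alpha=2.5)
cv2.imwrite("pics/g0.png",a)
from h import *
from rig import robot
c=robot.camera("scene"); print(proj(c,[.2240,-.5826,.19]))
# bystander rough positions from the top picture
c=robot.camera("top")
for nm,px,z in(("bottle cap",(316,244),.115),("red flap pad",(235,266),.1),("jar",(502,257),.055)): print(nm,onz(c,*px,z))
E
```

```text
[ 41.61744254 174.70055402]
bottle cap [0.5636456  0.01933286 0.115     ]
red flap pad [0.49521855 0.20265784 0.1       ]
jar [ 0.59117786 -0.43555582  0.055     ]
```

View pics/g0.png

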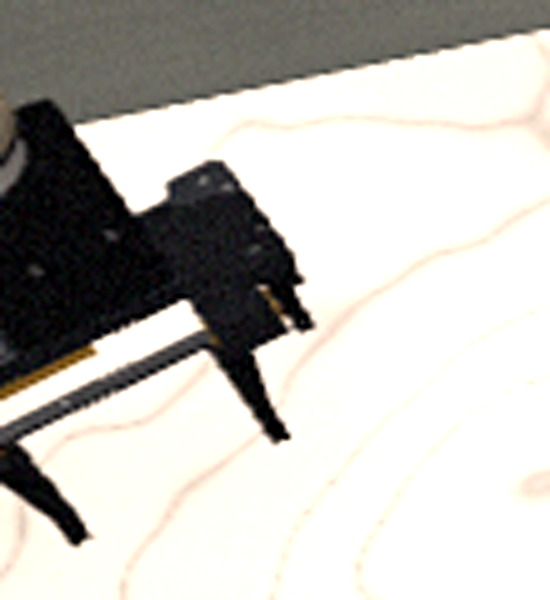

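```bash
python3 - <<'E'
from h import *
from rig import robot
c=robot.camera("scene")
p=np.array([.2241,-.5828,.190]);tx=np.array([.359,-.933,0]);tz=np.array([.933,.359,0])
for dz in(0,.01,.019,.03,.04):
    print(dz,[proj(c,p+s*.0515*tx+[0,0,dz]+.0*tz).round(1).tolist() for s in(-1,0,1)])
print("tips seen (56,157.6),(16.4,178.6)")
E
```

```text
0 [[62.0, 164.3], [41.5, 174.8], [20.4, 185.5]]
0.01 [[60.1, 161.5], [39.4, 172.0], [18.1, 182.8]]
0.019 [[58.4, 158.9], [37.5, 169.5], [16.0, 180.3]]
0.03 [[56.2, 155.8], [35.1, 166.3], [13.4, 177.3]]
0.04 [[54.2, 152.8], [33.0, 163.5], [11.0, 174.4]]
tips seen (56,157.6),(16.4,178.6)
```

At the start pose too, the visible tips were about 19–25 mm above the reported TCP, so the real tip is offset up by that much. Contact should come within a few mm.

```bash
for i in 1 2 3 4 5 6; do python3 -m creep '[[[0,1,0],0,0],[[0,0,0],0,0]]' | egrep 'pos|force'; done
```

```text
position: [0.5296, -0.2166, 0.0763]
ft_force: [-0.1, 0.3, 0.4]
position: [0.5295, -0.2166, 0.0753]
ft_force: [0.4, -0.1, 0.4]
position: [0.5295, -0.2166, 0.0743]
ft_force: [-0.4, -0.0, -0.3]
position: [0.5296, -0.2166, 0.0733]
ft_force: [-0.9, -0.6, 0.0]
position: [0.5296, -0.2166, 0.0723]
ft_force: [-0.4, 0.7, -0.1]
position: [0.5295, -0.2166, 0.0713]
ft_force: [0.2, -0.6, 1.1]
```

```bash
for i in 1 2 3 4 5 6; do python3 -m creep '[[[0,1,0],0,0],[[0,0,0],0,0]]' | egrep 'pos|force'; done; python3 z.py b6
```

```text
position: [0.5296, -0.2166, 0.0703]
ft_force: [0.5, -0.3, 0.2]
position: [0.5295, -0.2166, 0.0693]
ft_force: [0.1, -0.1, 0.5]
position: [0.5297, -0.2167, 0.0687]
ft_force: [-0.0, 0.1, 3.1]
position: [0.5296, -0.2167, 0.0676]
ft_force: [-0.7, 0.5, 2.8]
position: [0.5296, -0.2167, 0.0664]
ft_force: [-2.1, 0.7, 3.2]
position: [0.5296, -0.2167, 0.0654]
ft_force: [-0.3, 0.6, 3.2]
t 9.05 p [ 0.5296 -0.2167  0.0654] F [-0.8 -1.1  3.7] grip 0.0005 q [-0.58  0.63  1.67 -0.    0.84  1.15]
tool x,y,z: [[-0.165, -0.986, -0.0], [-0.0, 0.0, -1.0], [0.986, -0.165, -0.0]]
yaw turn needed (world z) 0.00028649834574423494 -> about tool y sign -0.9999999972087479
unit frame rel hinge: along -100.39124591187085 side -0.03406982339884332 z 65.37273715034401
```

View pics/b6.png

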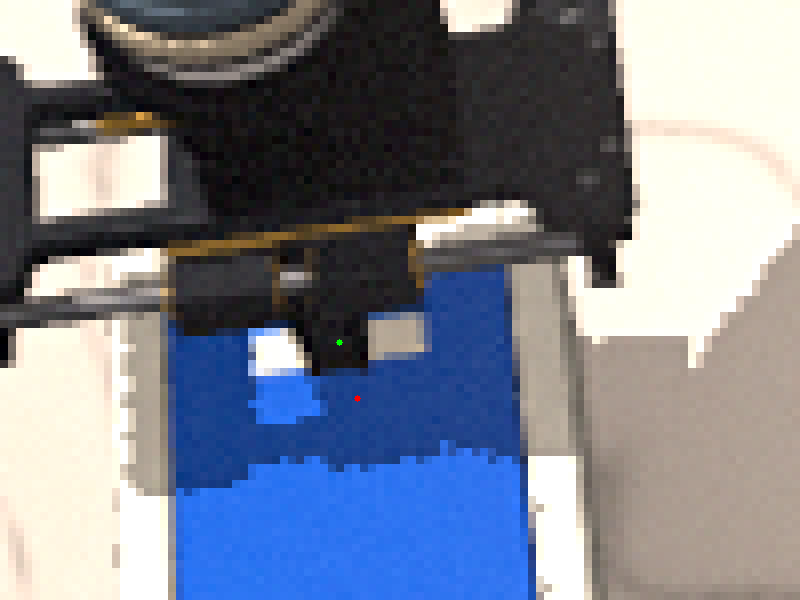

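Contact came at TCP z = 0.069 with about 3 N, as the task states, so the real fingertip is 31 mm above the reported TCP. Next I'll press to the firm stop.

```bash
for i in 1 2 3 4 5; do python3 -m creep '[[[0,1,0],0,0],[[0,0,0],0,0]]' | egrep 'pos|force'; done
```

```text
position: [0.5296, -0.2166, 0.0643]
ft_force: [-0.6, -0.0, 2.9]
position: [0.5296, -0.2166, 0.0634]
ft_force: [-0.9, 0.4, 2.6]
position: [0.5296, -0.2167, 0.0624]
ft_force: [-1.7, -0.1, 3.0]
position: [0.5297, -0.2167, 0.0618]
ft_force: [-1.0, 0.2, 6.3]
position: [0.5297, -0.2167, 0.0615]
ft_force: [-2.8, 0.9, 9.3]
```

The stop is reached at 9 N. I'll retreat up and to the front.

```bash
python3 -m creep '[[[0,-12,-15],0,0],[[0,-15,-45],0,0],[[0,-15,-40],0,0],[[0,-10,-20],0,0],[[0,0,0],0,0],[[0,0,0],0,0],[[0,0,0],0,0],[[0,0,0],0,0]]'; python3 -m creep '[[[0,0,0],0,0],[[0,0,0],0,0],[[0,0,0],0,0],[[0,0,0],0,0],[[0,0,0],0,0],[[0,0,0],0,0]]'|tail -2; python3 look.py c1
```

```text
time: 10.85
position: [0.4124, -0.1974, 0.1119]
tool_rot: [0.457, -0.539, 0.54, -0.457]
ft_force: [-0.6, 1.1, 0.8]
grip_width: 0.0004
ft_force: [0.5, 0.6, -0.0]
grip_width: 0.0003
t 11.55 p [ 0.4113 -0.1969  0.1125] F [-0.3 -1.   0.4] grip 0.0004 q [-0.69  0.43  1.93 -0.    0.78  1.04]
tool x,y,z: [[-0.164, -0.986, 0.0], [0.0, -0.0, -1.0], [0.986, -0.164, 0.0]]
yaw turn needed (world z) 0.00022161333283676754 -> about tool y sign -0.9999999944507771
unit frame rel hinge: along -220.36854948059255 side 0.010640396486218118 z 112.50583644570075
```

View pics/c1.png

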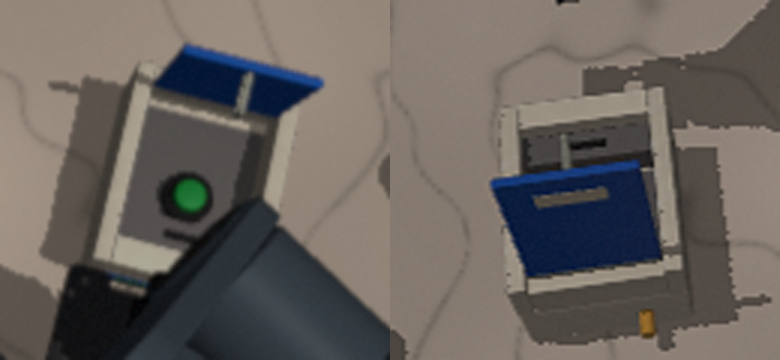

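The flap is open, nearly upright. The green button shows in the top view at about (190,195) in the crop. I'll check its position.

```bash
python3 - <<'E'
from h import *
from rig import robot
c=robot.camera("top");im=c["pixels"];h=cv2.cvtColor(im,cv2.COLOR_RGB2HSV)
m=cv2.inRange(h,(50,120,50),(80,255,255));m[:200]=0;m[320:]=0;m[:,:370]=0;m[:,470:]=0
cs,_=cv2.findContours(m,0,2);q=max(cs,key=cv2.contourArea);(x,y),r=cv2.minEnclosingCircle(q)
P=onz(c,x,y,.078);print(x,y,r,P,button,"unit-frame diff mm",(P-button)@u*1e3,(P-button)@n*1e3,"diam",2*r*1.05/446*1e3)
t=button.copy();t[2]=.085-.031; st(robot,t)
E
```

```text
415.0714416503906 261.71429443359375 5.626651763916016 [ 0.55294503 -0.21977889  0.078     ] [ 0.55268762 -0.2204778   0.078     ] unit-frame diff mm 0.13911073898637608 0.731705037421014 diam 26.49320337269873
t 11.6 p [ 0.4113 -0.1969  0.1125] F [ 0.1 -0.3 -0.4] grip 0.0003 q [-0.69  0.43  1.93  0.    0.78  1.04]
tool x,y,z: [[-0.165, -0.986, 0.0], [0.0, -0.0, -1.0], [0.986, -0.165, 0.0]]
yaw turn needed (world z) 0.00026116094459460726 -> about tool y sign -0.9999999956850897
unit frame rel hinge: along -220.34885100419672 side 0.01560765972938305 z 112.49712426925171
shift tool mm [ -0.   58.5 143.3]
```

The button lies within 1 mm of the prediction. I'll go over it and then down.

```bash
python3 -m creep '[[[0,0,40],0,0],[[0,0,40],0,0],[[0,0,35],0,0],[[0,0,28],0,0],[[0,0,0],0,0],[[0,25,0],0,0],[[0,20,0],0,0],[[0,10,0],0,0]]'; python3 -m creep '[[[0,2,0],0,0],[[0,0,0],0,0],[[0,0,0],0,0]]' | egrep 'pos|force'; python3 look.py c2
```

```text
time: 12.4
position: [0.5501, -0.2193, 0.0558]
tool_rot: [-0.458, 0.541, -0.538, 0.457]
ft_force: [0.2, -0.3, -0.5]
grip_width: 0.0006
position: [0.5529, -0.2209, 0.0563]
ft_force: [-0.5, 0.3, -0.0]
t 12.8 p [ 0.553  -0.2209  0.0564] F [-0.6  0.8 -0.6] grip 0.0007 q [-0.57  0.67  1.62 -0.    0.85  1.17]
tool x,y,z: [[-0.164, -0.986, 0.001], [0.002, -0.001, -1.0], [0.986, -0.164, 0.002]]
yaw turn needed (world z) 0.00020625519673167503 -> about tool y sign -0.9999981161989856
unit frame rel hinge: along -76.6635912073407 side -0.32557259172049346 z 56.42638436570256
```

View pics/c2.png

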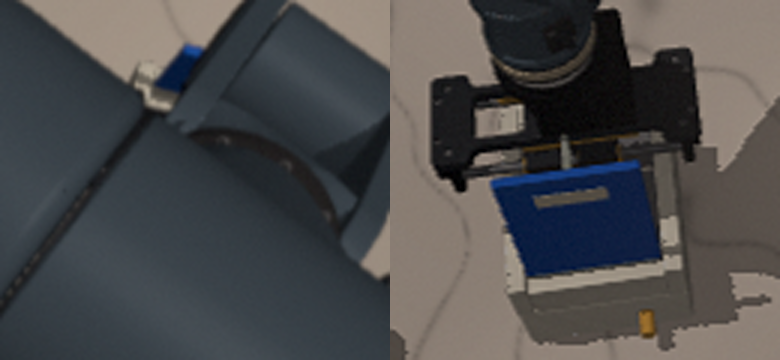

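The scene view shows the hand in front of the open flap, clear of it. I'll press the button.

```bash
python3 -m creep '[[[0,6,0],0,0],[[0,2,0],0,0],[[0,0,0],0,0],[[0,0,0],0,0]]'| egrep 'pos|force'; for i in 1 2 3 4 5 6; do python3 -m creep '[[[0,1,0],0,0],[[0,0,0],0,0]]' | egrep 'pos|force'; done
```

```text
position: [0.5522, -0.2204, 0.0473]
ft_force: [0.7, -1.0, -0.2]
position: [0.5525, -0.2205, 0.0466]
ft_force: [0.3, 0.7, 1.4]
position: [0.5525, -0.2205, 0.0456]
ft_force: [-1.1, -0.1, 2.2]
position: [0.5525, -0.2205, 0.0446]
ft_force: [0.3, -0.4, 2.5]
position: [0.5524, -0.2205, 0.0435]
ft_force: [-0.5, -0.2, 3.4]
position: [0.5525, -0.2205, 0.0425]
ft_force: [-0.2, 0.5, 3.3]
position: [0.5525, -0.2205, 0.0415]
ft_force: [0.4, 0.4, 3.5]
```

```bash
for i in 1 2 3; do python3 -m creep '[[[0,1,0],0,0],[[0,0,0],0,0]]' | egrep 'pos|force'; done
```

```text
position: [0.5525, -0.2205, 0.0408]
ft_force: [-1.0, 1.0, 7.0]
position: [0.5525, -0.2205, 0.0407]
ft_force: [-0.8, 1.8, 10.5]
position: [0.5526, -0.2205, 0.0406]
ft_force: [-2.2, 2.1, 16.0]
```

The button is fully down at 16 N against its stop. I'll go up and over the flap to its back, after planning the closing arc.

```bash
python3 -m creep '[[[0,-40,-10],0,0],[[0,-45,-10],0,0],[[0,-45,0],0,0],[[0,-45,0],0,0],[[0,-10,0],0,0],[[0,0,0],0,0]]'; python3 - <<'E'
from h import *
from rig import robot
st(robot, hinge+.042*u+np.array([0,0,.225-.096]))
prev=None
for th in np.arange(1.5,-.01,-.125):
    r=.108
    a=-r*np.cos(th)+.004*np.sin(th)+.0095; z=.096+r*np.sin(th)+.004*np.cos(th)-.031
    P=np.array([a,z])*1e3; print(round(th,3),"along",P.round(1), "" if prev is None else ("dy,dz",round(prev[1]-P[1],1),round(P[0]-prev[0],1))); prev=P
E
```

```text
time: 15.6
position: [0.5335, -0.2177, 0.225]
tool_rot: [0.457, -0.538, 0.541, -0.457]
ft_force: [-0.0, 0.1, -0.2]
grip_width: 0.0003
t 15.6 p [ 0.5335 -0.2177  0.225 ] F [-0.   0.1 -0.2] grip 0.0003 q [-0.58  0.42  1.52 -0.    1.19  1.15]
tool x,y,z: [[-0.164, -0.986, 0.002], [0.003, -0.002, -1.0], [0.986, -0.164, 0.004]]
yaw turn needed (world z) 0.00015170058885694004 -> about tool y sign -0.9999920852350381
unit frame rel hinge: along -96.42664505539572 side -0.41694042834585116 z 225.02112990133355
shift tool mm [ -0.4   0.5 138.4]
1.5 along [  5.9 173. ] 
1.375 along [ -7.6 171.7] ('dy,dz', np.float64(1.3), np.float64(-13.4))
1.25 along [-20.8 168.8] ('dy,dz', np.float64(3.0), np.float64(-13.2))
1.125 along [-33.5 164.2] ('dy,dz', np.float64(4.6), np.float64(-12.7))
1.0 along [-45.5 158. ] ('dy,dz', np.float64(6.1), np.float64(-12.0))
0.875 along [-56.7 150.5] ('dy,dz', np.float64(7.6), np.float64(-11.2))
0.75 along [-66.8 141.5] ('dy,dz', np.float64(8.9), np.float64(-10.1))
0.625 along [-75.7 131.4] ('dy,dz', np.float64(10.1), np.float64(-8.9))
0.5 along [-83.4 120.3] ('dy,dz', np.float64(11.1), np.float64(-7.6))
0.375 along [-89.5 108.3] ('dy,dz', np.float64(12.0), np.float64(-6.2))
0.25 along [-94.2  95.6] ('dy,dz', np.float64(12.7), np.float64(-4.6))
0.125 along [-97.2  82.4] ('dy,dz', np.float64(13.2), np.float64(-3.0))
0.0 along [-98.5  69. ] ('dy,dz', np.float64(13.4), np.float64(-1.3))
```

```bash
python3 -m creep '[[[0,0,40],0,0],[[0,0,40],0,0],[[0,0,35],0,0],[[0,0,23],0,0],[[0,0,0],0,0],[[0,0,0],0,0]]' >/dev/null; python3 -m creep '[[[0,25,0],0,0],[[0,20,0],0,0],[[0,5,0],0,0],[[0,0,0],0,0],[[0,0,0],0,0]]'; python3 look.py d1
```

```text
time: 16.7
position: [0.6687, -0.2401, 0.1743]
tool_rot: [0.457, -0.539, 0.54, -0.457]
ft_force: [0.2, -0.3, 0.9]
grip_width: 0.0005
t 16.8 p [ 0.6693 -0.2402  0.175 ] F [ 0.7 -0.2  0.8] grip 0.0004 q [-0.5   0.66  1.21  0.    1.27  1.23]
tool x,y,z: [[-0.165, -0.986, 0.001], [0.002, -0.001, -1.0], [0.986, -0.165, 0.002]]
yaw turn needed (world z) 0.00028170445765507424 -> about tool y sign -0.9999968944354098
unit frame rel hinge: along 41.26018376220993 side -0.3357691626423602 z 174.97004942969062
```

View pics/d1.png

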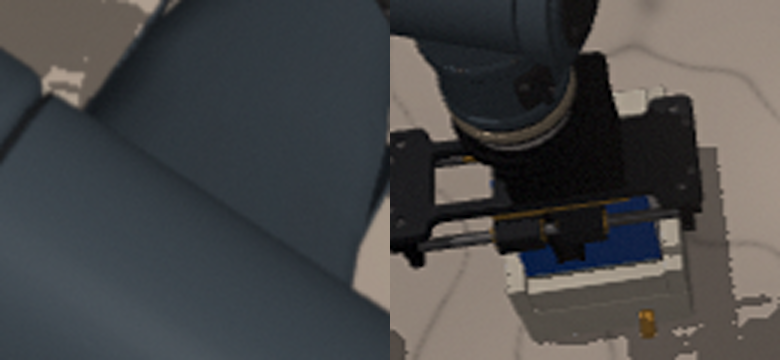

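The fingers are behind the flap: its blue outer face shows beyond them and is still upright. Now I'll sweep along the arc.

```bash
python3 -m creep '[[[0,0,-20],0,0],[[0,1,-15],0,0],[[0,1,-13],0,0],[[0,3,-13],0,0],[[0,5,-13],0,0],[[0,6,-12],0,0],[[0,0,0],0,0]]'; python3 look.py d2
```

```text
time: 17.5
position: [0.5833, -0.2258, 0.1584]
tool_rot: [0.457, -0.539, 0.54, -0.457]
ft_force: [0.8, 0.4, 1.1]
grip_width: 0.0003
t 17.6 p [ 0.585  -0.2262  0.1588] F [-0.  -0.3  1.6] grip 0.0003 q [-0.55  0.57  1.46  0.    1.11  1.19]
tool x,y,z: [[-0.165, -0.986, 0.001], [0.003, -0.001, -1.0], [0.986, -0.165, 0.003]]
yaw turn needed (world z) 0.0004964448137938504 -> about tool y sign -0.9999960505770378
unit frame rel hinge: along -44.22279367996547 side -0.3427770330394452 z 158.75961203283455
```

View pics/d2.png

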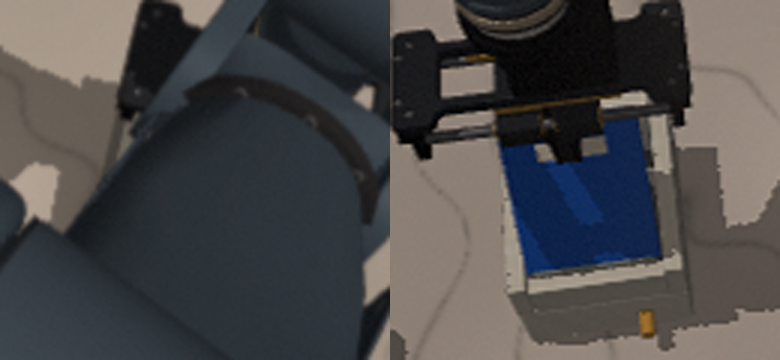

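The flap is following the fingers, at about 1.0 rad, with the tip on the pad and a force of about 1 N. I'll continue.

```bash
python3 -m creep '[[[0,8,-11],0,0],[[0,9,-10],0,0],[[0,10,-9],0,0],[[0,11,-8],0,0],[[0,12,-6],0,0],[[0,12,-5],0,0],[[0,10,-3],0,0],[[0,0,0],0,0]]'; python3 -m creep '[[[0,4,-1],0,0],[[0,4,0],0,0],[[0,4,0],0,0],[[0,0,0],0,0],[[0,0,0],0,0]]';python3 look.py d3
```

```text
time: 18.4
position: [0.533, -0.2175, 0.0849]
tool_rot: [0.457, -0.54, 0.54, -0.457]
ft_force: [0.8, -1.2, 1.2]
grip_width: 0.0005
time: 18.9
position: [0.5315, -0.2171, 0.0734]
tool_rot: [-0.457, 0.54, -0.539, 0.457]
ft_force: [-0.1, -2.1, 2.1]
grip_width: 0.0006
t 19.0 p [ 0.5315 -0.2171  0.0735] F [-0.6 -1.4  2.7] grip 0.0003 q [-0.58  0.62  1.66 -0.    0.86  1.15]
tool x,y,z: [[-0.164, -0.986, 0.0], [-0.0, -0.0, -1.0], [0.986, -0.164, -0.0]]
yaw turn needed (world z) 0.00014378457878105877 -> about tool y sign -0.999999976351316
unit frame rel hinge: along -98.4359110829717 side -0.11716949023357279 z 73.54189916966536
```

View pics/d3.png

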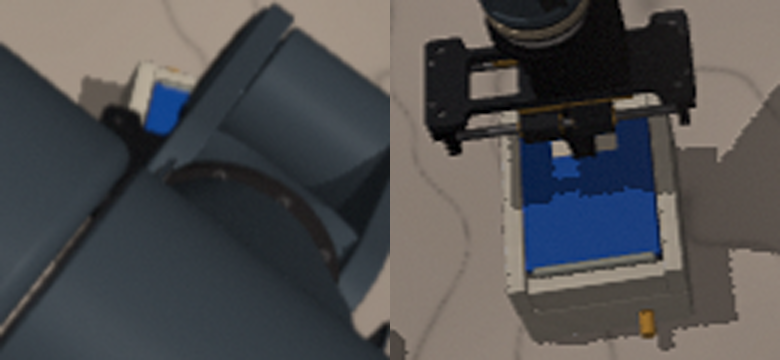

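The flap is almost level, with a spring force of about 2.5 N. Next I'll press to the stop, which was at TCP z 0.0615 before.

```bash
python3 -m creep '[[[0,4,0],0,0],[[0,4,0],0,0],[[0,3,0],0,0],[[0,0,0],0,0],[[0,0,0],0,0]]'|egrep 'pos|force'; for i in 1 2 3; do python3 -m creep '[[[0,1.5,0],0,0],[[0,0,0],0,0]]' | egrep 'pos|force'; done
```

```text
position: [0.5314, -0.217, 0.0633]
ft_force: [-3.6, -0.3, 10.9]
position: [0.5314, -0.2171, 0.063]
ft_force: [-4.4, -0.5, 17.9]
position: [0.5314, -0.2171, 0.0628]
ft_force: [-6.9, 1.4, 26.4]
position: [0.5315, -0.2171, 0.0625]
ft_force: [-9.6, 2.1, 33.1]
```

There's a firm stop at 33 N. I'll release straight up and see whether it latches.

```bash
python3 -m creep '[[[0,-4,0],0,0],[[0,-4,0],0,0],[[0,-4,0],0,0],[[0,-3,0],0,0],[[0,0,0],0,0],[[0,0,0],0,0]]'; python3 look.py e1
```

```text
time: 20.7
position: [0.5314, -0.2165, 0.0723]
tool_rot: [-0.457, 0.54, -0.539, 0.457]
ft_force: [1.5, 0.2, -0.4]
grip_width: 0.0006
t 20.8 p [ 0.5313 -0.2166  0.0723] F [-0.2  0.3  0.3] grip 0.0007 q [-0.58  0.62  1.66  0.    0.86  1.15]
tool x,y,z: [[-0.164, -0.986, -0.001], [-0.001, 0.001, -1.0], [0.986, -0.164, -0.001]]
yaw turn needed (world z) 0.0002406048764127533 -> about tool y sign -0.9999992390816812
unit frame rel hinge: along -98.68437934183294 side 0.31692741696482185 z 72.32822275876354
```

View pics/e1.png

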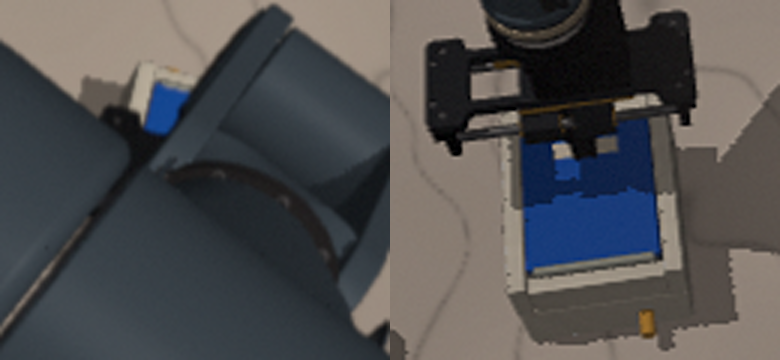

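No force remains with the tip about 3 mm above the shut level, so the flap has latched. I'll raise and withdraw the arm to check.

```bash
python3 -m creep '[[[0,-20,0],0,0],[[0,-40,0],0,0],[[0,-40,0],0,0],[[30,0,-15],0,0],[[40,0,-15],0,0],[[40,0,-15],0,0],[[40,0,-15],0,0],[[40,0,-10],0,0]]' >/dev/null; python3 -m creep '[[[40,0,-20],0,0],[[40,0,-20],0,0],[[40,0,-20],0,0],[[0,0,0],0,0],[[0,0,0],0,0],[[0,0,0],0,0],[[0,0,0],0,0],[[0,0,0],0,0]]'; python3 - <<'E'
from h import *
from rig import robot
c=robot.camera("top");im=c["pixels"];cv2.imwrite("pics/f_top.png",im[:,:,::-1])
o=cv2.imread("pics/top0.png")
for i,(a,b,zz) in enumerate([(o[:,:,::-1],"before",0),(im,"after",0)]):
    hsv=cv2.cvtColor(np.ascontiguousarray(a),cv2.COLOR_RGB2HSV)
    m=cv2.inRange(hsv,(105,150,60),(130,255,255));k=np.zeros_like(m);k[210:310,380:460]=255;m&=k
    q=max(cv2.findContours(m,0,1)[0],key=cv2.contourArea);r=cv2.minAreaRect(q);W=np.array([onz(c,*p,.1)[:2] for p in cv2.boxPoints(r)])
    print(b,cv2.contourArea(q),W.round(4).tolist())
d=np.abs(o[:,:,::-1].astype(int)-im).max(2);
s=robot.camera("scene")["pixels"];cv2.imwrite("pics/f_scene.png",s[:,:,::-1]); st(robot)
E
```

```text
time: 22.4
position: [0.3534, -0.5001, 0.173]
tool_rot: [-0.458, 0.539, -0.539, 0.458]
ft_force: [-0.2, -0.5, -0.5]
grip_width: 0.0002
before 2060.5 [[0.5119, -0.1625], [0.6356, -0.1831], [0.6211, -0.284], [0.4985, -0.2608]]
after 2059.5 [[0.5116, -0.1627], [0.6356, -0.183], [0.6214, -0.2838], [0.4985, -0.2609]]
t 22.5 p [ 0.3532 -0.5005  0.1731] F [-0.2 -0.4 -0.3] grip -0.0 q [-1.14  0.53  1.48  0.    1.13  0.6 ]
tool x,y,z: [[-0.163, -0.987, -0.0], [0.0, 0.0, -1.0], [0.987, -0.163, 0.0]]
yaw turn needed (world z) -0.0014165238618364384 -> about tool y sign -0.9999999969799948
unit frame rel hinge: along -227.80374112817327 side -309.01456178285525 z 173.0728639461463
```

View pics/f_top.png

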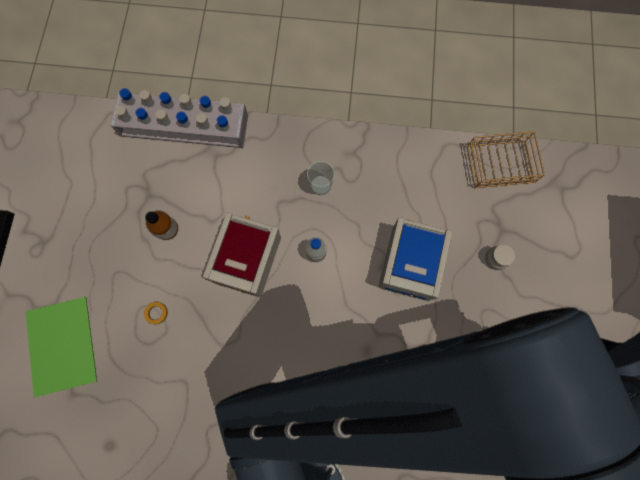

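View pics/f_scene.png

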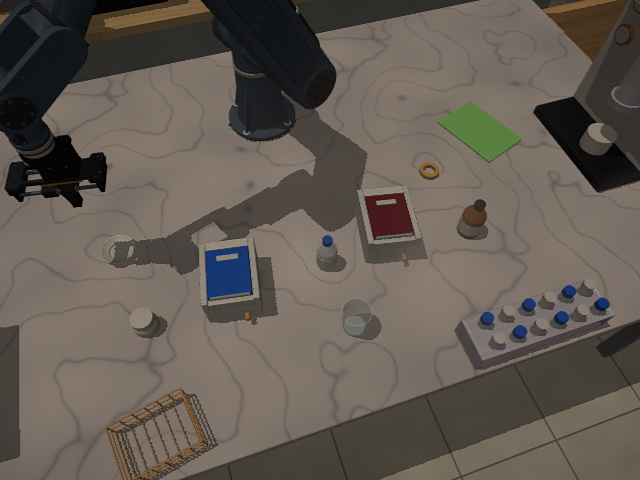

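The flap is back to its original outline. The dark red unit at (390,215), the bottle (327,250), jar (143,322), beaker (356,316), collar (429,171), amber bottle (473,219) and dish (119,249) all stand where they were. The arm is clear, so I'll hand in.

```bash
python3 -c "
from rig import robot
print(robot.hand_in())"
```

```text
the job is handed in; nothing more can be done
None
```

I ran the rinse cycle on the blue unit and handed the job in at about 22.5 s; no verdict was reported.

- **Opening:** I pressed the blue flap to its stop at 9 N, and it sprang open nearly upright.
- **Button:** I pressed the green button to its stop at 16 N, over a travel of about 6 mm.
- **Closing:** I swung the flap down from behind, pressed it to its stop at 33 N and released it. It stayed latched.

**Last checks:** In the top view the flap's outline matches the starting one to within 0.3 mm. By eye in the two views, the red flap is shut and the loose things are where they started. The arm was clear and the force reading was near zero. I had no joint readings, so flap angle, latching and button travel come from contact heights, forces and the pictures; I couldn't see the button's return under the shut flap.

**Disagreements:**
- **TCP offset:** The real fingertip sat about 31 mm above the reported TCP. The first contact force showed this, the camera views pointed the same way, and I allowed for it in every later move.
- **Second stop:** The second press stopped about 1.8 mm higher than the first. That is about 5.7 mm of travel, just under the stated 6 to 7 mm, but the flap latched.

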